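Clamp the loaded test socket

TASK

Of the two test sockets on the desk, one has the blue module in its pocket: swing the orange-tipped clamp lever of that socket all the way down to the closed position, and let go. Leave the module seated in its pocket and leave the lever of the empty socket as it stands.

Things in the scene. Friction and masses are not known exactly. Their poses are not given: they have to be found in the camera images.
- work_socket: Loaded test socket, fixed to the desk: grey block 84 (x) by 64 (y), top 30 mm up, on a green plate 92 by 76. Origin: centre of its underside, on the desk; z up. The lever moves in the plane y = +42, hinge (parallel to y) at x +20, z 24. Closed, it points level to -x with the paddle clear of the block: centre (-63, 42, 24), top z 28. Open, it stands up over the hinge.
- work_lever (a joint): Lever angle of the loaded socket, rad: 0 = closed on its stop, pi/2 upright, 1.9 most; starts at 1.25 to 1.75. Steel bar 6 mm thick with an orange paddle 28 long, 22 wide (along y), 8 thick; paddle centre 83 mm, end 97 mm from the hinge. To close, the paddle goes towards the socket's -x and down. Stiff hinge (about 0.7 N at the paddle); the lever stays where left.
- spare_lever_paddle (a point): Centre of the orange paddle on the lever of the other, empty socket, which also stands open (1.25 to 1.75 rad; paddle end up to 121 mm above the desk). That socket is of the same make, fixed to the desk about 0.2 to 0.41 m from the loaded one. Its lever must be left as it is.
- module_center (a point): Centre of the loose blue module, 44 by 30 by 12 mm with a black chip on top, that sits in the loaded socket's pocket (floor 24 mm above the desk) and stands 6 mm proud of the block (top 36 mm above the desk).
Mind the look-alikes: they are no part of the job. Of the things that look like the part that bears module_center, the largest one is meant.

How it is judged:
At the end, for the whole second after the job is handed in: The loaded socket's lever is within 0.17 rad (10 degrees) of closed; the module's centre is within 10 mm of the pocket's centre seen from above and less than 36 mm above the desk (seated: 30 mm); the empty socket's paddle is within 20 mm of where it was (value of joint work_lever below 0.17 rad and horizontal distance between module_center and work_socket below 0.01 m and z of module_center in the frame of work_socket below 0.036 m and distance of spare_lever_paddle from where it was at the start of the episode below 0.02 m); the robot touches nothing.
It fails at once if the empty socket's lever is moved (its paddle by more than 20 mm) (distance of spare_lever_paddle from where it was at the start of the episode above 0.02 m).
It also fails if it takes over 32 s, if anything falls off the work surface, if the arm or the gripper's body presses on something with over 40 N, if the wrist force passes 120 N, or if a joint passes its speed limit or range.

ROBOT

A 7-joint arm with a two-finger parallel gripper is mounted at the origin on the work surface; the furniture and walls round the work are solid. World frame = base frame: x ahead of the robot, y to its left, z up, the work surface at z = 0. Lengths are in m, angles in rad, forces in N, time in s.
With the tool pointing down it reaches from about 0.35 to 0.9 m from the base axis. Payload 8.1 kg.
Tool frame: the origin (TCP) lies at the very end of the fingers, on their centre line; the grasp point (between the pads) lies 19 mm behind it (arm.grasp_offset is the distance from the TCP to the grasp point, in m); z points along the fingers, y is the direction in which the jaws open and shut (so a half turn about z gives the same grasp; the last joint's range is limited). The gripper opens to 92 mm and grips with 3 to 60 N. Pads are 19 mm wide; open, the fingers measure 130 mm over their backs; the gripper's body (75 mm by 190 mm) begins 47 mm behind the grasp point.
Start: joints at [1.095, 0.434, 0.025, 1.573, -0.012, 1.134, -0.075], TCP at [0.228, -0.582, 0.227] pointing down, gripper open.
Joint ranges: [-2.62, 2.62], [-0.44, 2.09], [-1.27, 1.32], [0.08, 2.57], [-1.32, 4.46], [0.12, 2], [-2.74, 2.74]. Speed limits (rad/s): [2.22, 2.22, 3.01, 3.01, 3.14, 3.14, 3.14].

INTERFACE

Orientations are given as a rotation vector (axis times angle).
In Python, from cell import arm, eyes, workorder gives the robot as it stands.
- The arm moves only by the shell command python3 -m inch 'ROWS' [FORCE]. ROWS is JSON, a list that holds one entry, the list of rows, each a list of 5 numbers: the closure, from 0 (fully open) to 1 (shut), then the shift along the tool's x, y, z in mm, then the turn about the tool's z in degrees. A call has 1 to 12 rows; each row shifts and turns the pose as measured when the row begins, along the tool's axes as they then stand; what a row does not reach is not made up. A row lasts 1/10 s, in which the tool goes at most 50 mm and 8.59 degrees, less where a joint would pass 70% of its speed; a pose out of reach is approached as far as the arm can. A call with a gripper value outside its range is refused whole. The fingers move at their own pace and stop on an object; FORCE is the grip in N (left out, the last holds). Time passes only in rows, so rows that do not move let the fingers close. It gives the time, the measured TCP pose, the force and the opening at its end, in the units of the state.
- arm.observe(): the state, without advancing time (a new reading comes with each control period).
- eyes.get_image(name): name is "scene" or "top"; returns a dict with "frame" (400x640x3 uint8, blue, green, red), "intrinsics" (3x3 intrinsics, pixels), "rvec" (rotation vector, rad) and "tvec" (3), from world to camera coordinates, as OpenCV has them. Camera axes: x right, y down, z forward; pixel columns grow to the right and rows downward; lengths in m; the calibration is good to about 2 mm. A picture is of the moment at which its call begins. There is no depth.
- workorder.sign_off(): hands the job in, once; it reports no verdict.
The state is a dict: "clock": time; "joints": joint angles; "dq": joint speeds; "joint_efforts": joint torques, N m; "position": TCP position; "ee_rot": TCP orientation; "force": force on the tool from outside, world axes, zero at the start; "ft_torque": the same for the moment, N m; "width": opening from 0.0 (shut) to 1.0 (fully open).
Only numpy, scipy, OpenCV 4.12 (cv2) and the standard library are available. Lean on these libraries where they do the work, as an engineer would, in place of code of your own. Each camera call takes 0.05 s, during which the arm holds its last target.

## Working session

There is one attempt and no reset: what is moved stays moved. The work goes in short steps, Python scripts to look and compute and a shell command to move; the robot and the scene stay as the last step left them, time stands still between calls to the robot, and variables do not carry over. Pictures are saved under pics/ and viewed, and the job is handed in when it is done.

```bash
mkdir -p pics; ls
python3 - <<'E'
from cell import arm, eyes
import cv2
for n in("scene","top"):
    d=eyes.get_image(n); cv2.imwrite(f"pics/{n}0.png",d["frame"]); print(n,d["intrinsics"],d["rvec"],d["tvec"])
print(arm.observe())
E
```

```text
pics
scene [[427.06546285   0.         318.91849689]
 [  0.         427.06546285 200.66674291]
 [  0.           0.           1.        ]] [ 1.07743969 -2.1420219   1.24924548] [0.47756099 0.22534253 0.69133431]
top [[421.47607785   0.         318.50858127]
 [  0.         421.47607785 196.21220173]
 [  0.           0.           1.        ]] [ 2.10529403 -2.13813559  0.22373553] [0.1626034  0.55193851 0.78607657]
{'clock': 0.1, 'joints': array([ 1.09540291,  0.4351545 ,  0.02494758,  1.5739551 , -0.01161089,
        1.13398612, -0.07509528]), 'dq': array([ 0.00121773, -0.00215364,  0.00114655, -0.0024244 ,  0.00042574,
        0.00119284, -0.0001046 ]), 'joint_efforts': array([ 2.72914876e-03, -6.69128752e+01,  9.87849087e-01, -3.15149117e+01,
       -6.05961587e-02,  3.73395346e-02,  4.97660733e-05]), 'position': array([ 0.22745104, -0.5816835 ,  0.22604212]), 'ee_rot': array([-3.08589940e+00, -5.81884752e-01,  5.53993869e-04]), 'force': array([ 0.52079928, -0.34884177, -0.01684122]), 'ft_torque': array([-0.02206682, -0.04394032,  0.01645369]), 'width': 1.0025529543381944}
```

View pics/scene0.png

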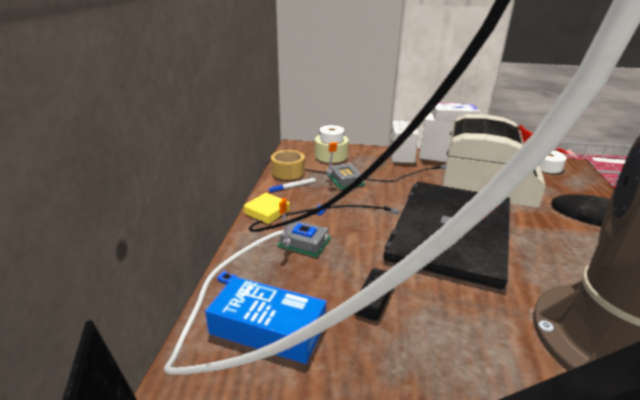

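View pics/top0.png

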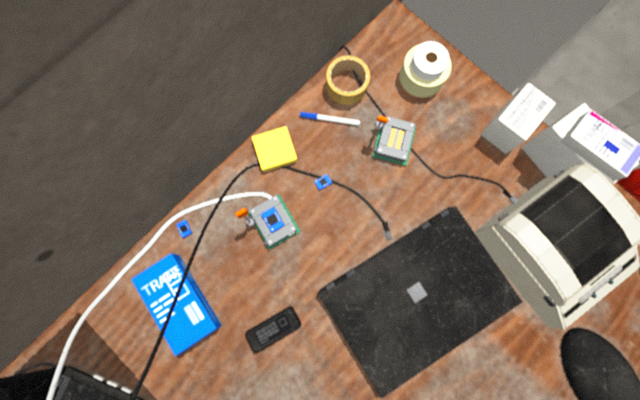

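The top view shows two sockets. The one at (272,221) holds a blue module and its orange paddle is at (242,213). The empty one is at (395,140), paddle at (382,120). Small blue look-alikes lie at (184,229) and (323,182), and there is a blue box at (177,305). I choose (272,221) and will check it in a crop.

```bash
cat > h.py <<'E'
import numpy as np, cv2
from cell import arm, eyes
def ray(d,u,v):
    R=cv2.Rodrigues(np.array(d["rvec"],float))[0];t=np.array(d["tvec"]).ravel()
    r=R.T@np.linalg.inv(d["intrinsics"])@np.array([u,v,1.]); c=-R.T@t
    return c,r/np.linalg.norm(r)
def atz(d,u,v,z):
    c,r=ray(d,u,v); return c+r*(z-c[2])/r[2]
def proj(d,P):
    return cv2.projectPoints(np.array(P,float).reshape(-1,3),np.array(d["rvec"],float),np.array(d["tvec"],float),np.array(d["intrinsics"]),None)[0].reshape(-1,2)
E
python3 - <<'E'
from h import *
d=eyes.get_image("top");s=eyes.get_image("scene")
a=cv2.resize(d["frame"][175:265,215:325],None,fx=7,fy=6.6667*1.05,interpolation=cv2.INTER_CUBIC)
a=cv2.resize(d["frame"][180:260,220:320],(750,600),interpolation=cv2.INTER_CUBIC); cv2.imwrite("pics/c1.png",a)
b=cv2.resize(s["frame"][190:270,260:360],(750,600),interpolation=cv2.INTER_CUBIC); cv2.imwrite("pics/c2.png",b)
for n,x in(("top",d),("scene",s)): print(n,ray(x,318,200))
print(atz(d,272,221,.03),atz(d,395,140,.03), atz(d,242,213,.1),atz(d,382,120,.1))
E
```

```text
top (array([0.38836776, 0.16470849, 0.87808539]), array([ 0.18875469, -0.01135865, -0.98195858]))
scene (array([-0.09546968,  0.6808825 ,  0.53298353]), array([ 0.68880216, -0.52733944, -0.49745824]))
[0.50941806 0.24881589 0.03      ] [ 0.67812402 -0.00991633  0.03      ] [0.51531498 0.29784234 0.1       ] [0.69556386 0.02784218 0.1       ]
```

View pics/c1.png

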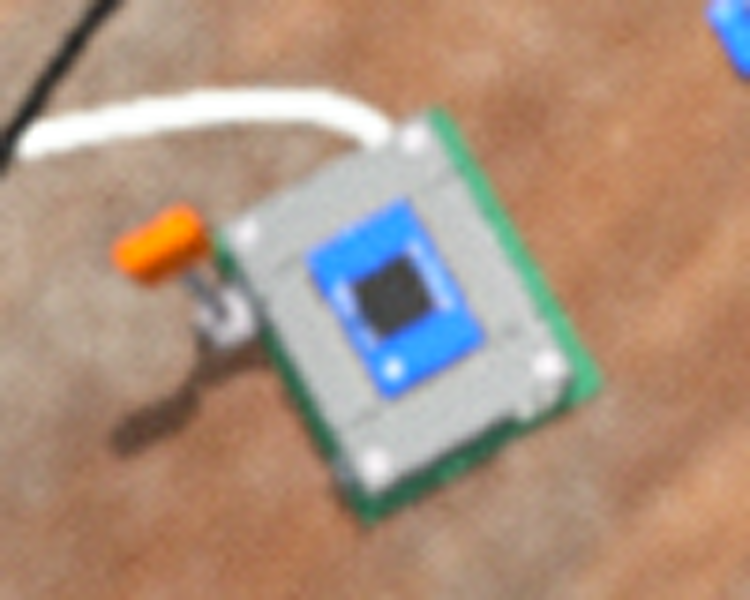

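View pics/c2.png

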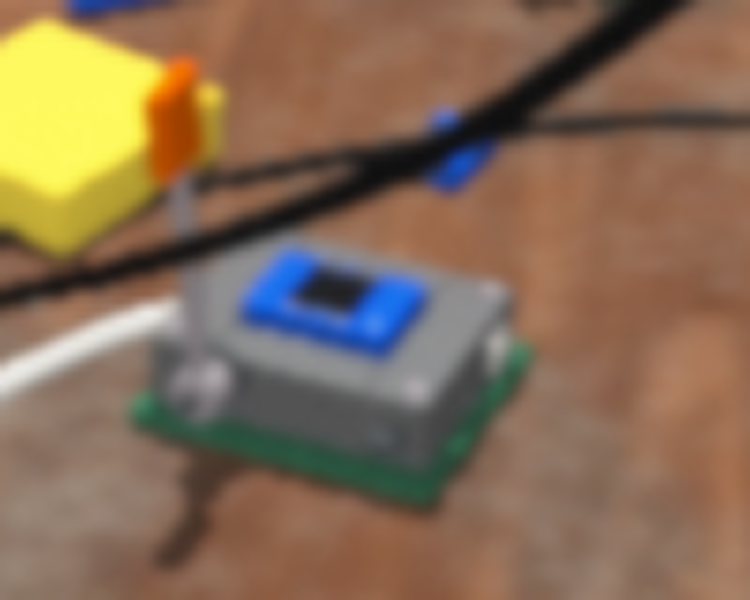

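```bash
cat > fit.py <<'E'
from h import *
from scipy.optimize import least_squares
d=eyes.get_image("top");s=eyes.get_image("scene")
T=[((42,32,30),(222,240)),((42,-32,30),(420,117)),((-42,-32,30),(573,378)),((-42,32,30),(362,490)),
((22,15,36),(310,262)),((22,-15,36),(402,200)),((-22,-15,36),(485,333)),((-22,15,36),(390,398)),((46,-38,3),(440,105)),((-46,-38,3),(600,388)),((-46,38,3),(370,522))]
S=[((-42,32,30),(432,395)),((-42,-32,30),(515,290)),((46,38,3),(132,408)),((-46,38,3),(432,505)),((-46,-38,3),(535,352))]
def W(p,L):
    c,n=np.cos(p[2]),np.sin(p[2]); L=np.array(L)/1000
    return np.c_[p[0]+c*L[:,0]-n*L[:,1],p[1]+n*L[:,0]+c*L[:,1],L[:,2]]
uv=lambda A,o:np.array([[o[0]+b[0]/7.5-.4,o[1]+b[1]/7.5-.4] for a,b in A])
UT,US=uv(T,(220,180)),uv(S,(260,190))
def f(p): return np.r_[(proj(d,W(p,[a for a,b in T]))-UT).ravel(),(proj(s,W(p,[a for a,b in S]))-US).ravel()]
best=min((least_squares(f,[.51,.25,y],loss="soft_l1") for y in (0,1.5,3,-1.5)),key=lambda r:r.cost)
p=best.x
E
python3 - <<'E'
from fit import *
print(p,np.degrees(p[2]),best.cost);print(f(p).reshape(-1,2).round(1).tolist())
# lever angle: paddle centre px top (162,243) crop, scene (172,118) crop
for th in np.arange(1.2,1.8,.05):
    L=[(20+83*np.cos(th)*-1,42,24+83*np.sin(th)),(20-97*np.cos(th),42,24+97*np.sin(th))]
    P=W(p,L); print(round(th,2),((proj(d,P)-[220,180]+.4)*7.5).round().tolist(),((proj(s,P)-[260,190]+.4)*7.5).round().tolist(),P[0].round(3))
print(W(p,[(20,42,24),(-63,42,24)]))
o=arm.observe();R=cv2.Rodrigues(o["ee_rot"])[0];print(R.round(3))
E
```

```text
[0.51252208 0.24836205 0.516682  ] 29.603697978546574 7.6241594706621845
[[-0.8, -1.8], [0.2, -1.0], [0.3, -0.7], [0.7, 0.5], [-0.8, -1.1], [-0.1, -0.2], [-0.4, 0.7], [-0.8, -0.5], [0.2, 0.1], [0.7, -0.3], [-0.6, 0.5], [0.1, 1.7], [1.0, -0.4], [0.3, 1.7], [0.6, -0.1], [0.8, 0.8]]
1.2 [[238.0, 378.0], [240.0, 390.0]] [[307.0, 172.0], [325.0, 132.0]] [0.483 0.28  0.101]
1.25 [[229.0, 364.0], [230.0, 373.0]] [[294.0, 164.0], [309.0, 123.0]] [0.486 0.282 0.103]
1.3 [[221.0, 349.0], [219.0, 356.0]] [[280.0, 156.0], [292.0, 114.0]] [0.49  0.284 0.104]
1.35 [[212.0, 335.0], [209.0, 338.0]] [[266.0, 150.0], [276.0, 107.0]] [0.493 0.286 0.105]
1.4 [[204.0, 320.0], [199.0, 321.0]] [[251.0, 144.0], [259.0, 99.0]] [0.497 0.288 0.106]
1.45 [[195.0, 306.0], [189.0, 303.0]] [[237.0, 138.0], [242.0, 93.0]] [0.5   0.29  0.106]
1.5 [[187.0, 291.0], [179.0, 286.0]] [[223.0, 133.0], [225.0, 88.0]] [0.504 0.292 0.107]
1.55 [[179.0, 276.0], [170.0, 269.0]] [[208.0, 129.0], [208.0, 83.0]] [0.508 0.294 0.107]
1.6 [[171.0, 262.0], [160.0, 252.0]] [[194.0, 126.0], [191.0, 79.0]] [0.511 0.296 0.107]
1.65 [[163.0, 248.0], [151.0, 235.0]] [[180.0, 123.0], [175.0, 76.0]] [0.515 0.298 0.107]
1.7 [[155.0, 234.0], [142.0, 218.0]] [[166.0, 121.0], [158.0, 74.0]] [0.518 0.3   0.106]
1.75 [[148.0, 220.0], [133.0, 202.0]] [[152.0, 120.0], [142.0, 72.0]] [0.522 0.302 0.106]
1.8 [[140.0, 207.0], [124.0, 186.0]] [[138.0, 120.0], [126.0, 72.0]] [0.526 0.304 0.105]
[[0.50916343 0.29475945 0.024     ]
 [0.436998   0.25375762 0.024     ]]
[[ 0.931  0.364 -0.   ]
 [ 0.364 -0.931  0.   ]
 [-0.    -0.    -1.   ]]
```

Run:
```python
from h import *
d=eyes.get_image("top");s=eyes.get_image("scene")
print("base",proj(d,[0,0,0]),proj(s,[0,0,0]), proj(s,[0,0,.3]))
for uv in [(225,195),(205,225),(184,275),(165,330),(140,388)]:
    print("blk",uv)
    for z in (0,.05,.1,.2,.3,.4,.5,.6):
        P=atz(d,*uv,z); print("  ",z,P.round(2),proj(s,P).round().tolist())
for uv in [(235,197),(170,218),(110,270),(65,345)]:
    print("wht",uv)
    for z in (0,.05,.1,.2,.3,.4,.5,.6):
        P=atz(d,*uv,z); print("  ",z,P.round(2),proj(s,P).round().tolist())
print(atz(d,275,148,.03),atz(d,177,305,.04),atz(d,273,330,.01))
```

```text
base [[405.69276586 492.14886913]] [[613.92743931 339.8700354 ]] [[698.94550043 173.35930661]]
blk (225, 195)
   0 [0.57 0.35 0.  ] [[249.0, 246.0]]
   0.05 [0.56 0.34 0.05] [[254.0, 227.0]]
   0.1 [0.55 0.33 0.1 ] [[260.0, 206.0]]
   0.2 [0.53 0.31 0.2 ] [[273.0, 161.0]]
   0.3 [0.51 0.29 0.3 ] [[288.0, 110.0]]
   0.4 [0.49 0.27 0.4 ] [[305.0, 50.0]]
   0.5 [0.47 0.25 0.5 ] [[324.0, -19.0]]
   0.6 [0.45 0.22 0.6 ] [[348.0, -102.0]]
blk (205, 225)
   0 [0.51 0.39 0.  ] [[247.0, 269.0]]
   0.05 [0.5  0.38 0.05] [[253.0, 248.0]]
   0.1 [0.49 0.37 0.1 ] [[259.0, 225.0]]
   0.2 [0.48 0.34 0.2 ] [[273.0, 175.0]]
   0.3 [0.47 0.31 0.3 ] [[288.0, 119.0]]
   0.4 [0.45 0.29 0.4 ] [[306.0, 55.0]]
   0.5 [0.44 0.26 0.5 ] [[326.0, -18.0]]
   0.6 [0.43 0.24 0.6 ] [[350.0, -104.0]]
blk (184, 275)
   0 [0.41 0.43 0.  ] [[255.0, 308.0]]
   0.05 [0.4  0.42 0.05] [[262.0, 282.0]]
   0.1 [0.4 0.4 0.1] [[268.0, 256.0]]
   0.2 [0.4  0.37 0.2 ] [[283.0, 199.0]]
   0.3 [0.4  0.34 0.3 ] [[299.0, 135.0]]
   0.4 [0.4  0.31 0.4 ] [[317.0, 64.0]]
   0.5 [0.4  0.28 0.5 ] [[337.0, -16.0]]
   0.6 [0.39 0.25 0.6 ] 
[... 1470 characters left out ...]
.0, 315.0]]
   0.1 [0.41 0.53 0.1 ] [[188.0, 284.0]]
   0.2 [0.41 0.49 0.2 ] [[211.0, 219.0]]
   0.3 [0.41 0.44 0.3 ] [[236.0, 148.0]]
   0.4 [0.4  0.39 0.4 ] [[264.0, 70.0]]
   0.5 [0.4  0.34 0.5 ] [[294.0, -15.0]]
   0.6 [0.4 0.3 0.6] [[327.0, -110.0]]
wht (65, 345)
   0 [0.27 0.66 0.  ] [[148.0, 447.0]]
   0.05 [0.28 0.63 0.05] [[162.0, 405.0]]
   0.1 [0.29 0.6  0.1 ] [[176.0, 363.0]]
   0.2 [0.3  0.55 0.2 ] [[205.0, 276.0]]
   0.3 [0.31 0.49 0.3 ] [[236.0, 184.0]]
   0.4 [0.33 0.43 0.4 ] [[267.0, 89.0]]
   0.5 [0.34 0.38 0.5 ] [[301.0, -11.0]]
   0.6 [0.35 0.32 0.6 ] [[336.0, -116.0]]
[0.66384172 0.24335296 0.03      ] [0.34792614 0.42935167 0.04      ] [0.29540639 0.24766793 0.01      ]
```

The crop confirms the target: the socket at (272,221) holds the large blue module and its lever stands at about 1.67 rad. My fit puts the socket at (0.512, 0.248) with a yaw of 29.6°. I'll close the fingers, rise, and swing round with the base so the tool x axis stays tangential.

```bash
python3 -m inch '[[[1,0,0,-50,0],[1,0,0,-50,0],[1,0,0,-50,0],[1,20,0,0,-2],[1,50,-2,0,-4.6],[1,50,-2,0,-4.6]]]' 20
```

```text
clock: 1.0
position: [0.3284, -0.5315, 0.3815]
ee_rot: [3.02, 0.864, -0.007]
force: [0.7, -0.1, -0.1]
width: 0.525
```

```bash
python3 -m inch '[[[1,50,-2,0,-4.6],[1,50,-2,0,-4.6],[1,50,-2,0,-4.6],[1,50,-2,0,-4.6],[1,50,-2,0,-4.6],[1,50,-2,0,-4.6],[1,50,-2,0,-4.6],[1,50,-2,0,-4.6],[1,50,-2,0,-4.6],[1,50,-2,0,-4.6]]]'
cat > loc.py <<'E'
from fit import *
o=arm.observe();R=cv2.Rodrigues(o["ee_rot"])[0];P=o["position"]
c,n=np.cos(p[2]),np.sin(p[2]);q=P[:2]-p[:2]
print("local mm",((c*q[0]+n*q[1])*1e3).round(1),((-n*q[0]+c*q[1])*1e3).round(1),(P[2]*1e3).round(1),"P",P.round(4))
print("toolx angle",np.degrees(np.arctan2(R[1,0],R[0,0])).round(2),"want",np.degrees(p[2])+90,"tz",R[:,2].round(3),"F",o["force"].round(2),"w",o["width"])
print("tool delta to local (75,45,95):",(R.T@(np.r_[W(p,[(75,45,95)])[0]]-P)*1e3).round(1))
E
python3 loc.py
```

```text
clock: 2.0
position: [0.605, -0.1302, 0.3781]
ee_rot: [2.411, 2.013, -0.006]
force: [1.1, -0.2, 0.1]
width: 0.002
local mm -102.0 -368.5 378.4 P [ 0.6058 -0.1224  0.3784]
toolx angle 80.38 want 119.60369797854658 tz [-0.002  0.001 -1.   ] F [0.18 0.27 0.59] w 0.005277748756964039
tool delta to local (75,45,95): [ 431.9 -123.9  284.1]
```

```bash
python3 -m inch '[[[1,50,-2,0,-4.6],[1,50,-2,0,-4.6],[1,50,-2,0,-4.6],[1,50,-2,0,-4.6],[1,50,-2,0,-4.6],[1,50,-2,0,-4.6],[1,50,-2,0,-4.6],[1,50,-2,0,-4.6],[1,0,0,0,0]]]'
python3 loc.py
```

```text
clock: 3.0
position: [0.5417, 0.2608, 0.3763]
ee_rot: [-1.607, -2.696, 0.001]
force: [0.6, -0.4, 0.1]
width: 0.003
local mm 31.7 -11.1 375.8 P [0.5456 0.2544 0.3758]
toolx angle 117.77 want 119.60369797854658 tz [-0.001 -0.003 -1.   ] F [ 0.48 -0.27 -0.39] w 0.004298990745879725
tool delta to local (75,45,95): [ 58.2  42.1 280.6]
```

```bash
python3 -m inch '[[[1,29,21,0,-1.8],[1,29,21,0,0],[1,0,0,45,0],[1,0,0,45,0],[1,0,0,45,0],[1,0,0,0,0],[1,0,0,0,0]]]'
python3 loc.py
python3 - <<'E'
from h import *
d=eyes.get_image("top");s=eyes.get_image("scene")
cv2.imwrite("pics/h1.png",d["frame"]);cv2.imwrite("pics/h2.png",cv2.resize(s["frame"][100:300,200:460],(780,600)))
E
```

```text
clock: 3.8
position: [0.5663, 0.3141, 0.2385]
ee_rot: [1.61, 2.687, -0.004]
force: [0.5, -0.4, 0.8]
width: 0.005
local mm 79.6 30.8 239.1 P [0.5665 0.3144 0.2391]
toolx angle 118.14 want 119.60369797854658 tz [ 0.008 -0.007 -1.   ] F [-0.48 -0.03  0.37] w 0.009525957010155045
tool delta to local (75,45,95): [ 15.5  -5.5 143.9]
```

View pics/h1.png

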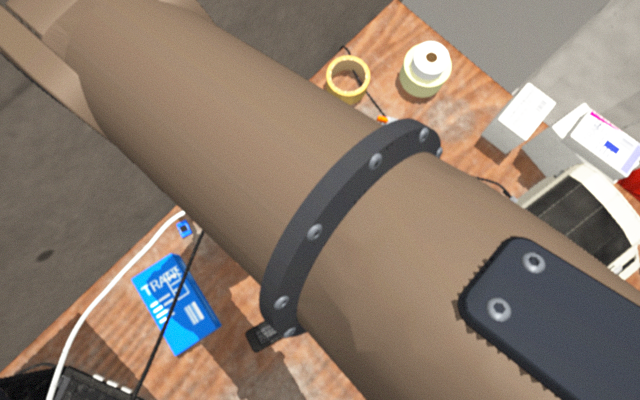

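View pics/h2.png

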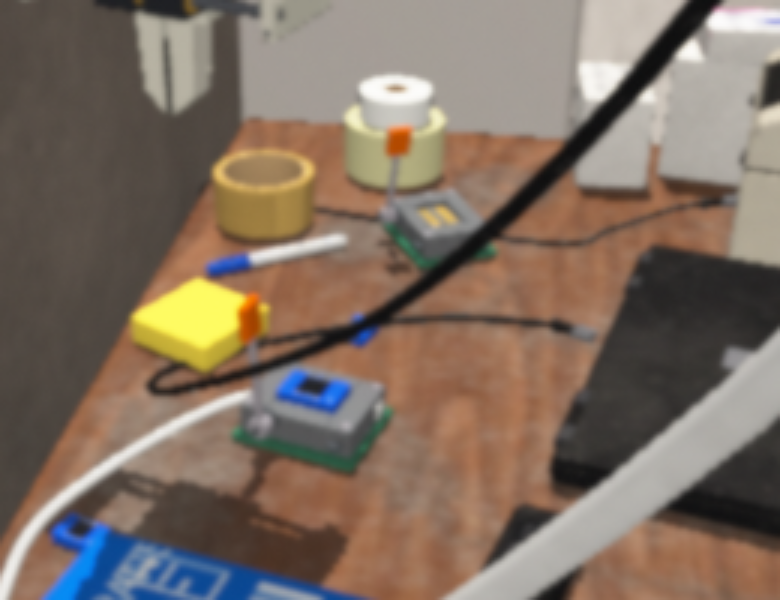

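Run:
```python
from h import *
d=eyes.get_image("top");s=eyes.get_image("scene")
for uv in [(380,15),(250,135),(200,185),(100,290)]: print("top",uv,atz(d,*uv,0).round(3))
for uv in [(281,142),(245,210),(200,300),(150,385)]: print("scn",uv,atz(s,*uv,0).round(3))
# body corners
P=arm.observe()["position"]
u=np.array([.869,.494,0]);v=np.array([-.494,.869,0])
for a in(.095,-.095):
  for b in(.0375,-.0375):
    C=P+a*u+b*v+[0,0,.066]; print(C.round(3),proj(s,C))
```

```text
top (380, 15) [0.994 0.003 0.   ]
top (250, 135) [0.704 0.301 0.   ]
top (200, 185) [0.593 0.405 0.   ]
top (100, 290) [0.378 0.599 0.   ]
scn (281, 142) [ 1.018 -0.015  0.   ]
scn (245, 210) [0.706 0.287 0.   ]
scn (200, 300) [0.48 0.5  0.  ]
scn (150, 385) [0.36  0.628 0.   ]
[0.63  0.396 0.305] [[199.55942848  99.91619427]]
[0.667 0.33  0.305] [[223.64532643  89.61667292]]
[0.465 0.302 0.305] [[295.26734073 114.9940102 ]]
[0.502 0.236 0.305] [[313.82184723 102.63790105]]
```

The wall line is x + 1.03y ≈ 1.0. With the long side of the gripper body along the push direction, its corner reaches the wall. The last move also fell short by about 16 mm on that side. I'll back off and turn 90°, so the long side runs nearly parallel to the wall.

```bash
python3 -m inch '[[[1,-20,-45,0,0],[1,-20,-25,0,0],[1,0,0,0,8.5],[1,0,0,0,8.5],[1,0,0,0,8.5],[1,0,0,0,8.5],[1,0,0,0,8.5],[1,0,0,0,8.5],[1,0,0,0,8.5],[1,0,0,0,8.5],[1,0,0,0,8.5],[1,0,0,0,8.5]]]'
sed -i 's/(75,45/(62,50/g' loc.py; python3 loc.py; python3 -c "
from cell import arm;print(arm.observe()['joints'].round(2))"
```

```text
clock: 5.3
position: [0.5245, 0.2509, 0.2529]
ee_rot: [3.015, 0.876, 0.042]
force: [-1.1, 0.3, -0.2]
width: 0.003
local mm 11.8 -3.6 253.0 P [0.5246 0.2511 0.253 ]
toolx angle 32.63 want 119.60369797854658 tz [ 0.027  0.006 -1.   ] F [ 0.56 -0.47 -0.7 ] w 0.008745780085332765
tool delta to local (62,50,95): [ 48.9 -52.4 158.8]
[-0.32  0.35 -0.3   1.65  0.12  1.13 -1.66]
```

```bash
python3 -m inch '[[[1,25,-26,0,3],[1,25,-26,30,0],[1,0,0,30,0],[1,0,0,0,0]]]'
python3 loc.py
python3 - <<'E'
from h import *
s=eyes.get_image("scene")
cv2.imwrite("pics/h3.png",cv2.resize(s["frame"][60:280,180:440],(709,600)))
E
```

```text
clock: 5.8
position: [0.5444, 0.3249, 0.1965]
ee_rot: [-3.03, -0.827, -0.054]
force: [0.4, -1.3, -0.8]
width: 0.008
local mm 67.2 51.1 200.4 P [0.5457 0.3259 0.2004]
toolx angle 30.43 want 119.60369797854658 tz [ 0.037  0.012 -0.999] F [-0.16  0.52 -0.2 ] w 0.007797181723113003
tool delta to local (62,50,95): [-9.300e+00  1.000e-01  1.051e+02]
```

View pics/h3.png

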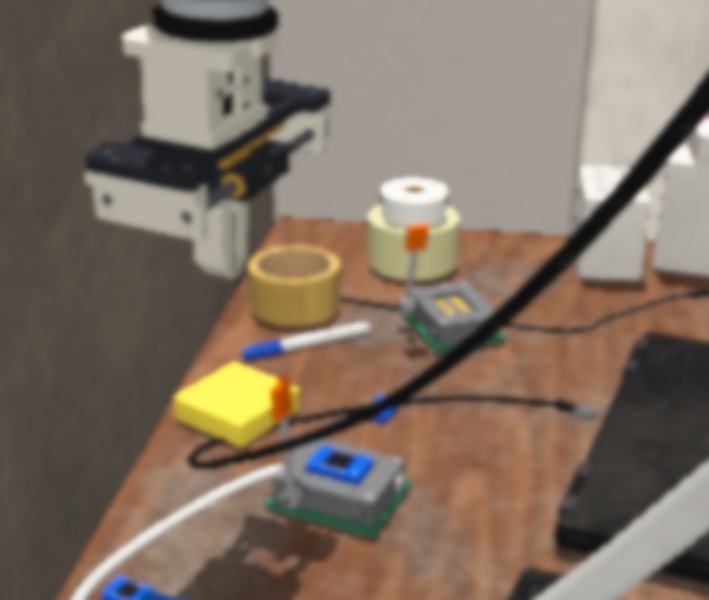

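The gripper hangs clear of the wall, and its fingertips at (220,270) in this crop are above and behind the orange paddle at (282,398). The next move takes it down behind the paddle.

```bash
python3 -m inch '[[[1,-4,0,40,0],[1,-2,0,40,0],[1,0,0,22,0],[1,0,0,0,0]]]'
python3 loc.py
python3 - <<'E'
from h import *
s=eyes.get_image("scene")
cv2.imwrite("pics/h4.png",cv2.resize(s["frame"][150:270,220:360],(700,600)))
E
```

```text
clock: 6.35
position: [0.5512, 0.3242, 0.1066]
ee_rot: [-3.025, -0.821, -0.087]
force: [0.1, -0.4, 0.4]
width: 0.008
local mm 72.9 47.3 109.5 P [0.5526 0.3255 0.1095]
toolx angle 30.36 want 119.60369797854658 tz [ 0.056  0.023 -0.998] F [0.42 0.57 0.78] w 0.0015240824933612904
tool delta to local (62,50,95): [-11.7  -3.   13.8]
```

View pics/h4.png

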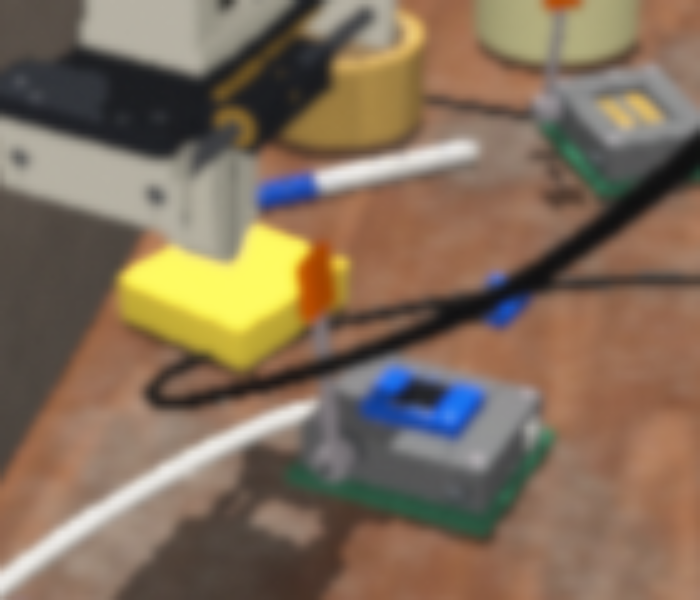

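```bash
python3 -m inch '[[[1,-6,-2,18,0],[1,-15,-2,0,0],[1,-20,0,0,0],[1,-20,0,0,0],[1,0,0,0,0]]]'
python3 loc.py
python3 - <<'E'
from h import *
s=eyes.get_image("scene")
cv2.imwrite("pics/h5.png",cv2.resize(s["frame"][150:270,220:360],(700,600)))
E
```

```text
clock: 7.0
position: [0.5044, 0.3027, 0.0991]
ee_rot: [-3.017, -0.818, -0.124]
force: [1.0, 1.0, -0.4]
width: 0.01
local mm 22.4 51.2 99.4 P [0.5067 0.304  0.0994]
toolx angle 30.33 want 119.60369797854658 tz [ 0.075  0.035 -0.997] F [0.51 0.78 0.58] w 0.0075305561572073096
tool delta to local (62,50,95): [39.1  1.7  7.7]
```

View pics/h5.png

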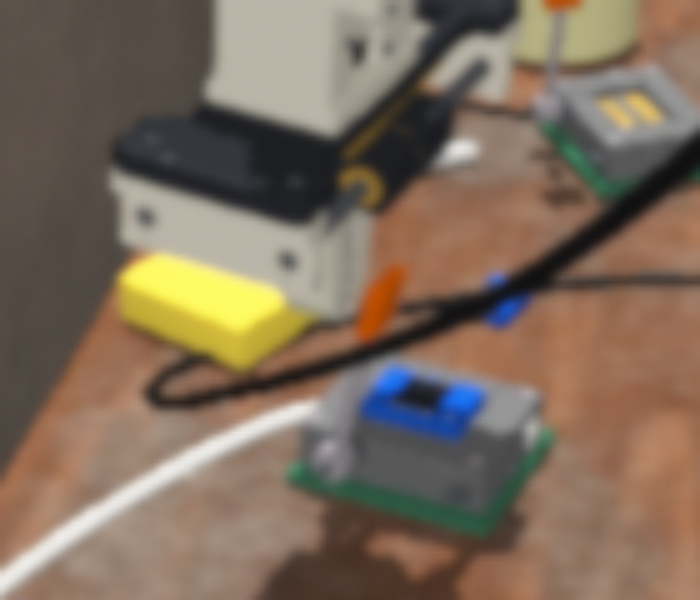

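The lever is moving: in the crop the paddle at (382,300) tilts with the finger behind it. I'll continue along the arc.

```bash
python3 -m inch '[[[1,-20,0,3,0],[1,-19,0,5,0],[1,-17,0,14,0],[1,-12,0,18,0],[1,0,0,0,0]]]'
python3 loc.py
python3 - <<'E'
from h import *
s=eyes.get_image("scene")
cv2.imwrite("pics/h6.png",cv2.resize(s["frame"][150:270,220:360],(700,600)))
E
```

```text
clock: 7.65
position: [0.458, 0.2757, 0.0565]
ee_rot: [-3.011, -0.813, -0.145]
force: [-0.5, -1.3, 0.7]
width: 0.001
local mm -31.2 51.1 58.4 P [0.4601 0.2774 0.0584]
toolx angle 30.23 want 119.60369797854658 tz [ 0.088  0.045 -0.995] F [-0.73  0.38 -1.33] w 0.00773308526034969
tool delta to local (62,50,95): [ 96.3   2.3 -27.2]
```

View pics/h6.png

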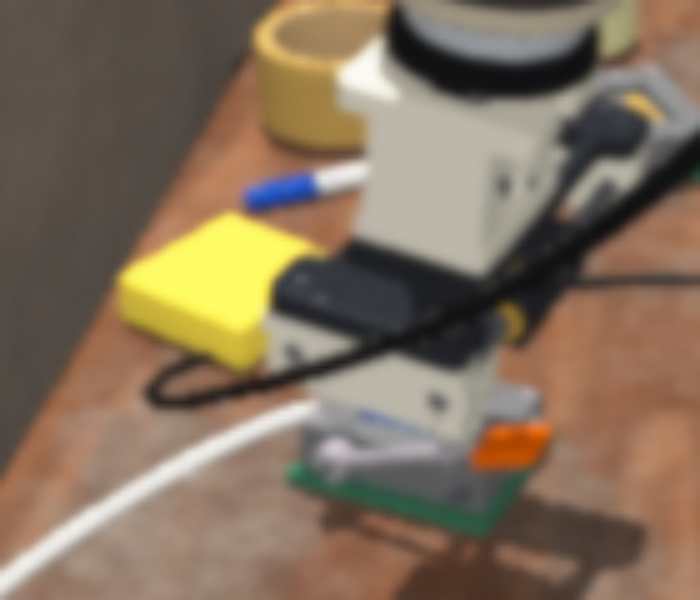

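```bash
python3 -m inch '[[[1,-14,0,6,0],[1,-12,0,8,0],[1,-9,0,8,0],[1,-2,0,6,0],[1,0,0,0,0]]]'
python3 loc.py
python3 - <<'E'
from h import *
s=eyes.get_image("scene")
cv2.imwrite("pics/h7.png",cv2.resize(s["frame"][150:270,220:360],(700,600)))
E
```

```text
clock: 8.3
position: [0.4387, 0.2658, 0.0316]
ee_rot: [-3.004, -0.809, -0.171]
force: [0.5, -0.6, -0.7]
width: 0.003
local mm -55.1 51.7 32.0 P [0.4391 0.266  0.032 ]
toolx angle 30.14 want 119.60369797854658 tz [ 0.1    0.054 -0.994] F [ 0.22 -0.68  0.08] w 0.008117722173974117
tool delta to local (62,50,95): [123.5   2.9 -49.3]
```

View pics/h7.png

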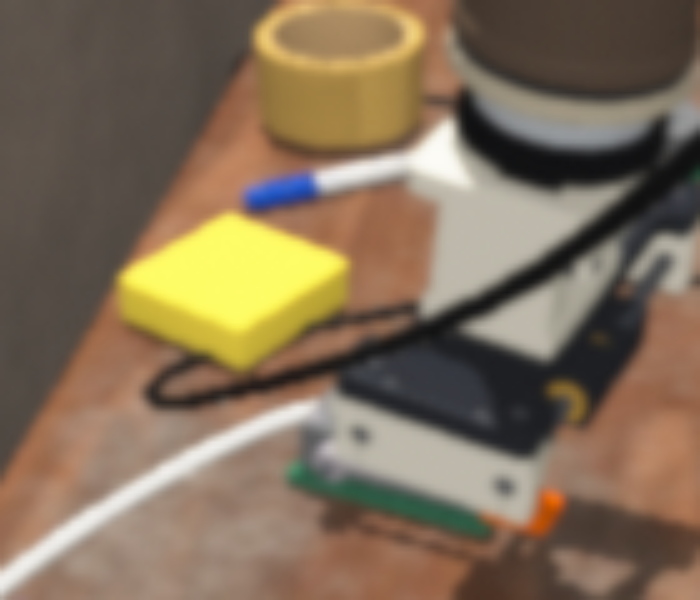

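```bash
python3 -m inch '[[[1,-6,0,3,0],[1,0,0,3,0],[1,0,0,1,0]]]'; python3 loc.py
```

```text
clock: 8.75
position: [0.4352, 0.2641, 0.027]
ee_rot: [-3.003, -0.808, -0.177]
force: [-8.3, -4.9, 31.4]
width: 0.006
local mm -59.4 51.9 27.2 P [0.4352 0.2641 0.0272]
toolx angle 30.13 want 119.60369797854658 tz [ 0.103  0.056 -0.993] F [-7.97 -4.52 29.27] w 0.0021575415852913287
tool delta to local (62,50,95): [128.5   3.1 -53.2]
```

It is on the stop: 30 N at z = 27 mm, against a closed paddle top at 28 mm. I'll retreat and look.

```bash
python3 -m inch '[[[1,0,0,-10,0],[1,0,0,-40,0],[1,0,0,-45,0],[1,0,0,-45,0],[1,0,0,-45,0],[1,-20,30,-30,0],[1,-20,45,0,0],[1,-20,45,0,0],[1,0,45,0,0],[1,0,45,0,0],[1,0,45,0,0],[1,0,0,0,0]]]'; python3 loc.py;python3 - <<'E'
from h import *
s=eyes.get_image("scene");d=eyes.get_image("top")
cv2.imwrite("pics/i1.png",cv2.resize(s["frame"][90:270,220:430],(700,600)))
cv2.imwrite("pics/i2.png",d["frame"])
E
```

```text
clock: 10.05
position: [0.4895, -0.0066, 0.2468]
ee_rot: [-3.001, -0.818, -0.189]
force: [-0.6, 0.7, 0.2]
width: 0.004
local mm -145.4 -204.9 246.5 P [ 0.4874 -0.0016  0.2465]
toolx angle 30.82 want 119.60369797854658 tz [ 0.108  0.059 -0.992] F [ 0.25  0.6  -0.71] w 0.0012857466396976854
tool delta to local (62,50,95): [ 192.5 -251.3  175.3]
```

View pics/i1.png

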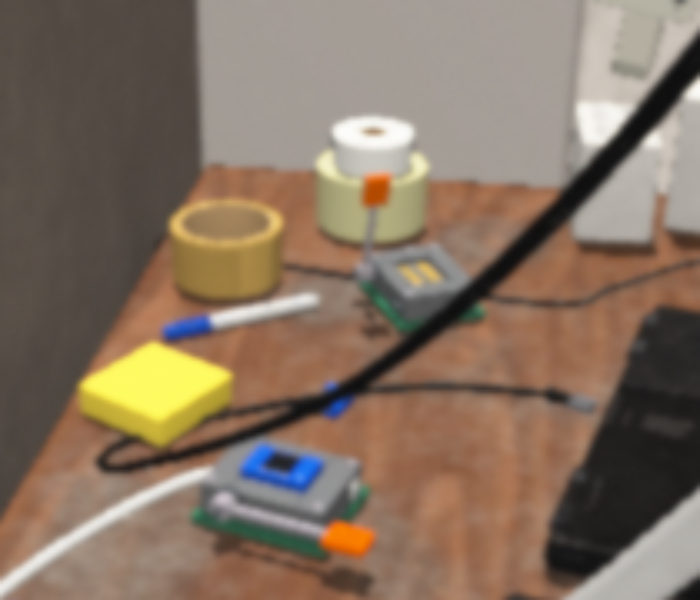

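View pics/i2.png

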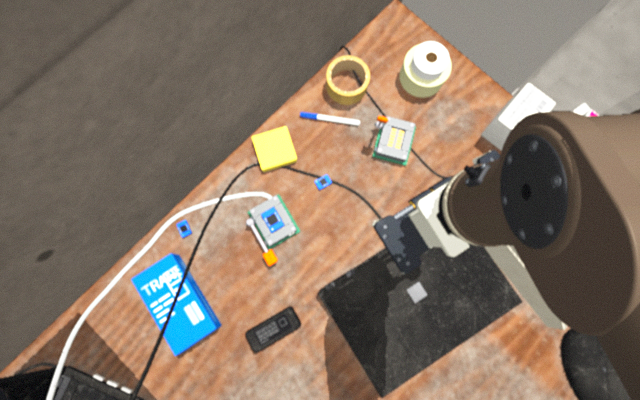

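The lever lies flat with its paddle at (269,258) in the top view, and the module is still in its pocket at (272,220). The spare paddle is at (382,120), as before. The robot is clear at about 0.25 m height. I'll check the numbers, then hand in.

Run:
```python
from fit import *
def cen(f,x0,x1,y0,y1):
    h=cv2.cvtColor(f[y0:y1,x0:x1],cv2.COLOR_BGR2HSV);m=cv2.inRange(h,(5,150,120),(18,255,255));M=cv2.moments(m,True);return M["m10"]/M["m00"]+x0,M["m01"]/M["m00"]+y0
for th in(0,.1,.2): print(th,proj(d,W(p,[(20-83*np.cos(th),42,24+83*np.sin(th)+4)])),proj(s,W(p,[(20-83*np.cos(th),42,26+83*np.sin(th))])))
print("top",cen(d["frame"],250,290,240,275),"scene",cen(s["frame"],300,350,235,265))
o=cv2.imread("pics/top0.png");print("spare",cen(o,372,392,110,130),cen(d["frame"],372,392,110,130))
print(arm.observe()["force"],arm.observe()["dq"].round(3))
from cell import workorder; print(workorder.sign_off())
```

```text
0 [[269.42685586 257.14117668]] [[325.00974708 250.85638061]]
0.1 [[268.88653994 256.72429133]] [[324.90799629 247.4017262 ]]
0.2 [[268.1344855  255.93585568]] [[324.41564661 243.84610857]]
top (268.69354838709677, 258.16129032258067) scene (323.95620437956205, 251.4160583941606)
spare (381.86, 118.68) (381.80555555555554, 119.08333333333333)
[0.1115919  0.19292942 0.89013344] [-0.003  0.     0.003 -0.002  0.001  0.     0.   ]
the job is handed in; nothing more can be done
None
```

I closed the lever of the loaded socket and handed the job in at about 10 s on the robot's clock. I pushed the paddle over from behind with the shut fingers and pressed it onto its stop (about 31 N, fingertips at z 27 mm). Then I let go and moved the arm clear.

**Last checks:**
- **Lever:** the paddle sits within about 1.2 px of the predicted fully closed position in both cameras. A lever 0.2 rad open would be about 7.5 px off in the scene view.
- **Module:** it is still in its pocket in both views, judged by eye rather than measured.
- **Spare lever:** the empty socket's paddle moved less than 0.5 px from the start in the top view.
- **Contact:** the tool force reads about zero.

**Off plan:**
- **Wall:** the first approach brought the gripper body too close to the wall and stopped about 16 mm short, with no contact force measured. I backed off and turned the gripper 90°.
- **Tilt:** the tool had tilted about 6–7° by the final press, which did no visible harm.

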